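Reset a guarded bench interlock with its two-key chord

TASK

Reset the interlock on the white control box: with the fingertips, push its blue guard bar straight away from the front of the box until the guard is fully open, then press both yellow keys all the way down together, keep them down for at least two seconds, and let both come up again. Then push the guard fully shut over the keys. Be gentle with the box, never press one yellow key alone, leave the round red stop key alone, and do not pick up or disturb the loose things lying around.

Things in the scene. Friction and masses are not known exactly. Their poses are not given: they have to be found in the camera images.
- console: white control box fixed to the worktop, 170 x 150 mm and 50 mm high; its origin is the centre of its underside, x points from its front (the side with the red stop key) to its back, y to its left, z up. Two yellow keys stand side by side on its top, centres at x = -5, y = +28 and -28 mm; the round red stop key at x = -62, y = 0. Two aluminium rails, inner faces 62.5 mm either side of the middle, tops 66 mm above the worktop, run along x from -37 to 75 mm.
- guard (a joint): sliding guard of the box: a 46 mm deep, 122 mm wide tinted plate (top 63 mm above the worktop) with a blue upright push bar along its front edge. 0 = shut over both keys, 0.056 m = fully open (slid along the box's +x; end stops at both ends). It may start up to 10 mm ajar. Sliding takes 2 N; it stays where left.
- guard_bar (a point): middle of the top edge of the blue push bar, 90 mm above the worktop; the bar is 6 mm thick along the box's x, 106 mm long along y and rises 27 mm above the guard plate; moves with the guard (console x = -26 mm shut, +30 mm open). It is pushed on its front face to open and, from behind, above the plate, on its rear face to shut.
- key_left (a joint): left yellow key of the pair, 25 x 27 mm cap: 0 = up, 0.007 m = fully down; sprung, starts to move at 2 N, 5.5 N fully down; springs back up when released.
- key_left_top (a point): centre of the left yellow key's top, 58 mm above the worktop when up; it goes down with the key.
- key_right (a joint): right yellow key of the pair, 25 x 27 mm cap: as the left one.
- key_right_top (a point): centre of the right yellow key's top, 56 mm from the left one.
- stop_key (a joint): round red stop key, 24 mm across, sprung: 0 = up, 0.007 m = fully down. Not to be pressed.
- stop_key_top (a point): centre of the red stop key's top, 56 mm above the worktop.
- lying_tube: loose capped sample tube lying on its side in front of the box, 82 x 38 x 21 mm over all; origin at the centre of its underside
- spare_cap: loose blue tube cap to the right of the box, 21 mm across, 16 mm high; origin at the centre of its underside
- blue_marker: loose blue-and-white marker lying to the left of the box, 130 mm long along its y, 14 mm thick; origin at the centre of its underside
- small_beaker: loose small glass beaker, 52 mm across, 61 mm high; origin at the centre of its underside
- lab_pen: loose red pen, 145 mm long along its y, 9 mm thick; origin at the centre of its underside
- open_forceps: loose steel forceps, 138 mm long along its y, 9 mm high; origin at the centre of its underside

How it is judged:
By the outcome, as a careful person would: the job done as asked, in the order asked, and still so for the second after the job is handed in, with the robot touching nothing.
It also fails if it takes over 58 s, if anything falls off the work surface, if the arm or the gripper's body presses on something with over 40 N, if the wrist force passes 120 N, or if a joint passes its speed limit or range.

ROBOT

A 7-joint arm with a two-finger parallel gripper is mounted at the origin on a cart in front of the work surface, level with it; the furniture and walls round the work are solid. World frame = base frame: x ahead of the robot, y to its left, z up, the work surface at z = 0. Lengths are in mm, angles in rad, forces in N, time in s.
With the tool pointing down it reaches from about 375 to 925 mm from the base axis. Payload 3.1 kg.
Tool frame: the origin (TCP) lies on the centre line of the jaws, within the pads' length; the fingertips stand 17 mm ahead of it and the grasp point (between the pads) lies 2 mm behind it; z points along the fingers, y is the direction in which the jaws open and shut (so a half turn about z gives the same grasp; the last joint's range is limited). The gripper opens to 85 mm and grips with 20 to 120 N. Pads are 22 mm wide; open, the fingers measure 114 mm over their backs; the gripper's body (76 mm by 85 mm) begins 54 mm behind the grasp point. The pads swing forward as they close: fully open they stand 13 mm farther back than shut.
Start: joints at [-1.205, 0.383, 0.044, 1.598, -0.018, 1.161, -0.05], TCP at [290.757, 581.346, 248.269] pointing down, gripper open.
Joint ranges: [-2.61, 2.61], [-0.41, 2.15], [-1.48, 1.57], [0, 2.5], [-1.57, 4.71], [0.05, 1.97], [-2.85, 2.85]. Speed limits (rad/s): [2.79, 2.79, 3.14, 3.14, 3.14, 3.14, 3.14].

INTERFACE

Orientations are given as [roll, pitch, yaw] about the fixed x, y, z axes, in that order (R = Rz(yaw) Ry(pitch) Rx(roll)).
In Python, from workcell import ctrl gives the robot as it stands.
- The arm moves only by the tool apply_moves, never from a script. Its argument "increments" is one flat list of numbers, 7 for each row, row after row: the gripper's target within -1 to 1 (shut at 1, half-way at 0, fully open at -1), then the shift along the tool's x, y, z in cm, then the turn, a rotation vector about the tool's x, y, z in degrees. In form: [jaw, tx, ty, tz, wx, wy, wz, jaw, tx, ty, tz, wx, wy, wz, ...]. A call has exactly 8 rows; each row shifts and turns the pose as measured when the row begins, along the tool's axes as they then stand; what a row does not reach is not made up. A row lasts 1/10 s, in which the tool goes at most 50 mm and 8.59 degrees, less where a joint would pass 70% of its speed; a pose out of reach is approached as far as the arm can. A call with a gripper value outside its range is refused whole. The fingers move at their own pace and stop on an object; "squeeze" is the grip in N (left out, the last holds). Time passes only in rows, so rows that do not move let the fingers close, or fill a call up. It gives the time, the measured TCP pose, the force and the opening at its end, in the units of the state.
- ctrl.get_state(): the state, without advancing time (a new reading comes with each control period).
- ctrl.camera(name): name is "side" or "top" or "wrist"; returns the picture (400x640x3 uint8, blue, green, red); there is no depth.
- ctrl.get_calibration(name): a dict with "fx", "fy", "cx", "cy" (pixels), "xyz" and "attitude" of the camera in the world. Camera axes: x right, y down, z forward; pixel columns grow to the right and rows downward; lengths in mm; the calibration is good to about 2 mm. A picture is of the moment at which its call begins: read the wrist's pose just before it. get_calibration takes no time and is no camera call; for the wrist camera it gives the pose at the moment of the call.
- ctrl.job_done(): hands the job in, once; it reports no verdict.
The state is a dict: "time": time; "joints": joint angles; "qd": joint speeds; "joint_efforts": joint torques, N m; "eef_pos": TCP position; "tcp_rot": TCP orientation; "ft_force": force on the tool from outside, world axes, zero at the start; "wrist_torque": the same for the moment, N m; "gripper_width": finger opening in mm.
Only numpy, scipy, OpenCV 4.12 (cv2) and the standard library are available. Lean on these libraries where they do the work, as an engineer would, in place of code of your own. Each camera call takes 0.05 s, during which the arm holds its last target. There are 200 camera calls.

## Working session

There is one attempt and no reset: what is moved stays moved. The work goes in short steps, Python scripts to look and compute and a tool call to move; the robot and the scene stay as the last step left them, time stands still between calls to the robot, and variables do not carry over. Pictures are saved under pics/ and viewed, about 8 in all and at most 12, crops included, and the job is handed in when it is done.

Besides the shell and the picture viewer there is one more tool, called after "Call:" by a JSON object that holds its "name" and its "arguments". apply_moves: Moves the arm, as the interface text tells. Its arguments: {"type":"object","properties":{"increments":{"type":"array"},"squeeze":{"type":"number"}},"required":["increments"]}

```bash
mkdir -p pics; python3 - <<'E'
from workcell import ctrl
import cv2
for n in("top","side"):
    cv2.imwrite(f"pics/{n}0.png",ctrl.camera(n)); print(n,ctrl.get_calibration(n))
print(ctrl.get_state()); print(ctrl.get_calibration("wrist"))
E
```

```text
top {'fx': 425.8617275061202, 'fy': 425.8617275061202, 'cx': 314.3386670424121, 'cy': 199.01141532147662, 'xyz': array([ 311.76524753, -109.96679685,  983.75440736]), 'attitude': array([-2.97263318e+00,  5.95416148e-04, -1.54193909e+00])}
side {'fx': 505.2503115879238, 'fy': 505.2503115879238, 'cx': 316.57030226897626, 'cy': 203.762166651561, 'xyz': array([926.72421355, 899.6454157 , 713.88586476]), 'attitude': array([-2.09794147,  0.00377613,  2.71271003])}
{'time': 0.1, 'joints': array([-1.20477823,  0.38375952,  0.04380959,  1.59943483, -0.01790448,
        1.16120355, -0.04989294]), 'qd': array([-0.00142474, -0.00149618, -0.00049448, -0.00348974,  0.00063783,
        0.00448883, -0.00071908]), 'joint_efforts': array([ 2.75144310e-03, -4.34729362e+01,  1.02925379e+00, -2.50456238e+01,
        1.08046050e-02,  5.44057417e-03, -2.15529934e-05]), 'eef_pos': array([290.40268985, 580.59902702, 246.99995544]), 'tcp_rot': array([-3.13918194e+00,  1.12487229e-04,  2.67788463e+00]), 'ft_force': array([-1.19533098,  0.23504508,  0.80075138]), 'wrist_torque': array([-0.00821274, -0.05263143,  0.04846629]), 'gripper_width': 85.42280339610087}
{'fx': 347.6263408169572, 'fy': 347.6263408169572, 'cx': 317.6788223428798, 'cy': 199.56918593336994, 'xyz': array([230.95661287, 610.99971827, 373.1375    ]), 'attitude': array([2.87863363e+00, 2.71819986e-03, 1.10689936e+00])}
```

View pics/top0.png

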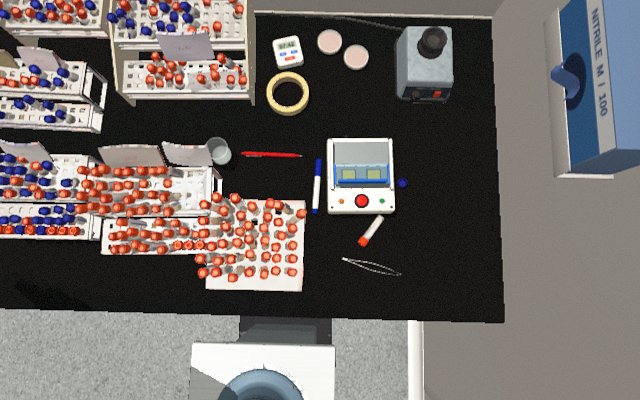

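View pics/side0.png

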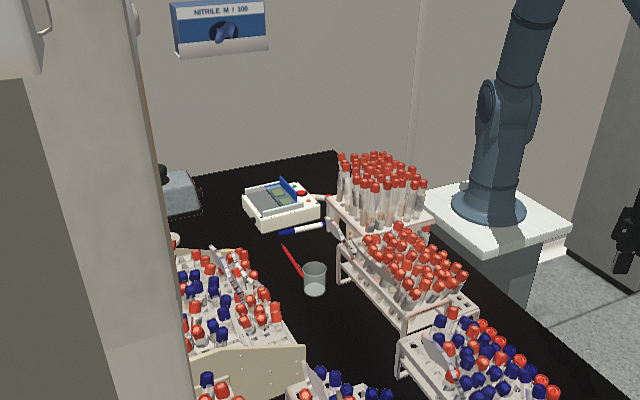

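The console shows at about (361,176) in the top view, with the red key at (362,200) and the bar just ahead of the tinted plate. The arm is outside the view. Next I'll measure these.

```bash
cat > h.py <<'E'
import numpy as np, cv2
from scipy.spatial.transform import Rotation as R
from workcell import ctrl
def ray(c,u,v,z):
    d=R.from_euler('xyz',c['attitude']).apply([(u-c['cx'])/c['fx'],(v-c['cy'])/c['fy'],1])
    return c['xyz']+d*(z-c['xyz'][2])/d[2]
def big(m,n=1):
    cs=cv2.findContours(m.astype(np.uint8),cv2.RETR_EXTERNAL,cv2.CHAIN_APPROX_NONE)[0]
    return sorted(cs,key=cv2.contourArea)[::-1][:n]
E
python3 - <<'E'
from h import *
c=ctrl.get_calibration("top"); im=cv2.imread("pics/top0.png")
x0,y0,x1,y1=323,132,402,218
s=im[y0:y1,x0:x1].astype(int); b,g,r=s[...,0],s[...,1],s[...,2]
def w(p,z): return ray(c,p[0]+x0,p[1]+y0,z).round(1)
k=big((r>150)&(g<70)&(b<70))[0]; print("stop",w(cv2.minEnclosingCircle(k)[0],56), cv2.contourArea(k))
m=(b>90); m=cv2.morphologyEx(m.astype(np.uint8),cv2.MORPH_CLOSE,np.ones((5,5)))
k=big(m)[0]; q=cv2.minAreaRect(k); P=cv2.boxPoints(q); print("box",[w(p,50) for p in P], [ (p+[x0,y0]).round(1) for p in P])
k=big((b>120)&(b-r>80))[0]; print("bar px",cv2.boundingRect(k))
cv2.imwrite("pics/crop.png",cv2.resize(im[y0:y1,x0:x1],None,fx=6,fy=6,interpolation=cv2.INTER_NEAREST))
E
```

```text
stop [ 470.3 -208.8   56. ] 74.5
box [array([ 612.9, -129.6,   50. ]), array([ 617.7, -298.2,   50. ]), array([ 436.2, -297.3,   50. ]), array([ 431.5, -133.9,   50. ])] [array([327., 138.]), array([401., 138.]), array([401., 217.]), array([327., 217.])]
bar px (15, 31, 52, 21)
```

View pics/crop.png

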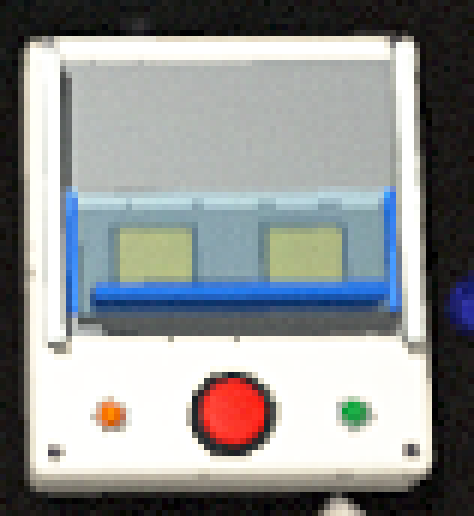

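Call:
{"name": "apply_moves", "arguments": {"increments": [0,0,0,-5,0,0,0,0,0,0,-5,0,0,0,0,0,0,-5,0,0,0,0,0,0,0,0,0,0,0,0,0,0,0,0,0,0,0,0,0,0,0,0,0,0,0,0,0,0,0,0,0,0,0,0,0,0]}}

```text
time: 0.9
eef_pos: [288.6, 576.8, 391.3]
tcp_rot: [-3.119, 0.001, 2.678]
ft_force: [-0.7, -0.4, 0.4]
gripper_width: 42.6
```

The crop shows the red key at crop (231,413), the yellow keys at (155,253) and (305,253) under the tinted plate, and the blue bar at about y=295. The guard is nearly shut.

```bash
python3 - <<'E'
from h import *
c=ctrl.get_calibration("top")
f=lambda a,b,z: ray(c,323+a/6-.5,132+b/6-.5,z).round(1)
for n,a,b,z in [("RL",25,36,50),("RR",413,36,50),("FL",30,474,50),("FR",432,474,50),("kl",156,254,58),("kr",305,254,58),("barL",92,290,90),("barR",388,290,90),("stop",231,413,56)]: print(n,f(a,b,z))
s=ctrl.get_calibration("side"); im=cv2.imread("pics/side0.png")[160:240,230:340].astype(int)
b,g,r=im[...,0],im[...,1],im[...,2]
k=big((r>150)&(g<70)&(b<70))[0]; x,y,w,h=cv2.boundingRect(k); print("stop side",x,y,w,h,ray(s,230+x+w/2-.5,160+y+h/2-.5,55))
E
```

```text
RL [ 614.  -128.8   50. ]
RR [ 618.2 -276.2   50. ]
FL [ 446.  -134.7   50. ]
FR [ 450.3 -283.    50. ]
kl [ 528.7 -179.3   58. ]
kr [ 530.3 -234.6   58. ]
barL [ 507.3 -154.2   90. ]
barR [ 510.4 -260.    90. ]
stop [ 469.9 -208.    56. ]
stop side 67 31 8 4 [ 472.44998249 -203.97870954   55.        ]
```

Call:
{"name": "apply_moves", "arguments": {"increments": [0,0,-5,0,0,0,0,0,0,-5,0,0,0,0,0,0,-5,0,0,0,0,0,0,-5,0,0,0,0,0,0,-5,0,0,0,0,0,0,-5,0,0,0,0,0,0,-5,0,0,0,0,0,0,0,0,0,0,0]}}

```text
time: 1.7
eef_pos: [130.3, 260.0, 383.2]
tcp_rot: [-3.083, 0.006, 2.679]
ft_force: [0.6, 0.7, 0.6]
gripper_width: 43.1
```

Call:
{"name": "apply_moves", "arguments": {"increments": [0,-5,0,0,0,0,0,0,-5,0,0,0,0,0,0,-5,0,0,0,0,0,0,-5,0,0,0,0,0,0,-5,0,0,0,0,0,0,-5,0,0,0,0,0,0,-5,0,0,0,0,0,0,-5,0,0,0,0,0]}}

```text
time: 2.5
eef_pos: [488.2, 86.7, 383.0]
tcp_rot: [-3.085, 0.012, 2.698]
ft_force: [0.5, 0.9, -0.9]
gripper_width: 43.1
```

Call:
{"name": "apply_moves", "arguments": {"increments": [0,-2,-4.5,0,-0.8,0,-6.8,0,-1.6,-4.7,0,-0.8,0,-6.8,0,-1,-4.8,0,-0.8,0,-6.8,0,-0.4,-4.9,0,-0.8,0,-6.8,0,0,-4.9,0,0,0,0,0,0,-4.9,0,0,0,0,0,0,0,0,0,0,0,0,0,0,0,0,0,0]}}

```text
time: 3.3
eef_pos: [495.5, -209.7, 386.6]
tcp_rot: [-3.116, -0.007, -3.125]
ft_force: [-1.1, 0.5, -0.6]
gripper_width: 42.7
```

```bash
cat >> h.py <<'E'
C=np.array([532.5,-206.2]); YAW=.031
def need(cx,cy,z,verbose=True):
    "tool increments (cm,deg) to put TCP at console x,y and world z, tool down, y along console y"
    s=ctrl.get_state(); Rt=R.from_euler('xyz',s['tcp_rot']); G=R.from_euler('xyz',[np.pi,0,np.pi+YAW])
    p=C+R.from_euler('z',YAW).as_matrix()[:2,:2]@[cx,cy]
    d=Rt.inv().apply(np.r_[p,z]-s['eef_pos'])/10; w=np.degrees((Rt.inv()*G).as_rotvec())
    l=R.from_euler('z',-YAW).apply(np.r_[s['eef_pos'][:2]-C,0])
    print('shift',d.round(2),'turn',w.round(2),'now console',l.round(1)[:2],'z',s['eef_pos'][2].round(1),'t',s['time'],'F',s['ft_force'].round(1),'w',s['gripper_width'].round(1))
E
python3 - <<'E'
from h import *
need(-100,0,300)
print(ctrl.get_state()['joints'].round(2))
cv2.imwrite("pics/w1.png",ctrl.camera("wrist"))
E
```

```text
Traceback (most recent call last):
  File "h.py", line 17, in need
    print('shift',d.round(2),'turn',w.round(2),'now console',l.round(1)[:2],'z',s['eef_pos'][2].round(1),'t',s['time'],'F',s['ft_force'].round(1),'w',s['gripper_width'].round(1))
                                                                                                                                                      ^^^^^^^^^^^^^^^^^^^^^^^^
AttributeError: 'float' object has no attribute 'round'
```

```bash
sed -i "s/s\['gripper_width'\].round(1)/round(s['gripper_width'],1)/" h.py
python3 - <<'E'
from h import *
need(-70,0,250)
print(ctrl.get_state()['joints'].round(2))
print(ctrl.get_calibration("wrist")); im=ctrl.camera("wrist")
cv2.imwrite("pics/w1.png",im)
E
```

```text
shift [ 3.2   0.54 13.68] turn [-1.48 -0.41 -0.83] now console [-37.1  -2.4] z 386.6 t 3.3 F [-1.1  0.5 -0.6] w 42.7
[-0.58  0.08  0.96  1.72 -0.04  1.37  1.97]
{'fx': 347.6263408169572, 'fy': 347.6263408169572, 'cx': 317.6788223428798, 'cy': 199.56918593336994, 'xyz': array([ 429.84865691, -206.79446099,  513.18641498]), 'attitude': array([2.88590079, 0.02604604, 1.58720544])}
```

View pics/w1.png

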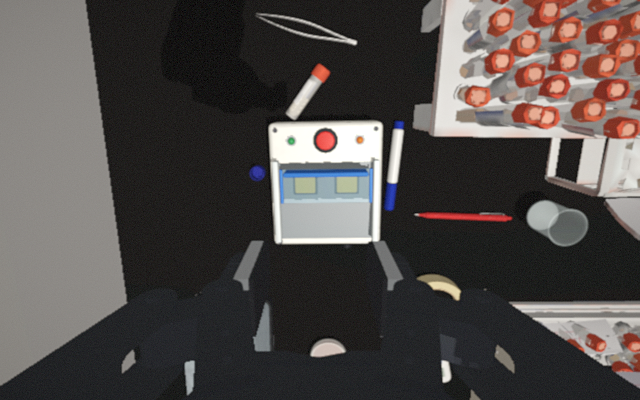

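The wrist view shows the red key at (325,140), keys at (306,185) and (346,185), and the bar line at about y=173. The fingers are symmetric about the console. I'll check these points against the top view while moving to in front of the bar.

```bash
python3 - <<'E'
from h import *
c=dict(fx=347.626,fy=347.626,cx=317.679,cy=199.569,xyz=np.array([429.85,-206.79,513.19]),attitude=[2.8859,.02605,1.5872])
im=cv2.imread("pics/w1.png").astype(int)[115:250,262:390]; b,g,r=im[...,0],im[...,1],im[...,2]
o=np.array([262,115])
def rp(n,m,z,k=1):
    for q in big(m,k):
        p=np.array(cv2.minAreaRect(q)[0])+o; w=ray(c,*p,z); l=R.from_euler('z',-YAW).apply(np.r_[w[:2]-C,0]); print(n,p.round(1),cv2.boundingRect(q),w.round(1),'console',l[:2].round(1))
rp("stop",(r>130)&(g<80)&(b<80),56)
rp("keys",(r-b>25)&(g-b>20)&(r-g<40),58,3)
rp("bar",(b>110)&(b-r>90)&(np.arange(135)[:,None]<70),90,3)
rp("box",cv2.morphologyEx((g>110).astype(np.uint8),cv2.MORPH_CLOSE,np.ones((25,25))),50)
E
```

```text
stop [325. 140.] (54, 16, 19, 19) [ 469.3 -208.5   56. ] console [-63.3  -0.4]
keys [304.5 184.5] (34, 63, 18, 14) [ 528.6 -234.7   58. ] console [ -4.8 -28.4]
keys [346.5 184.5] (76, 63, 18, 14) [ 527.4 -178.5   58. ] console [-4.3 27.8]
keys [352. 185.] (90, 70, 1, 1) [ 527.9 -171.2   58. ] console [-3.5 35.1]
bar [324. 177.] (18, 55, 89, 15) [ 511.6 -208.7   90. ] console [-20.9  -1.8]
bar [371. 176.] (108, 53, 3, 17) [ 509.2 -150.8   90. ] console [-21.6  56.1]
bar [262.  170.5] (0, 55, 1, 2) [ 505.1 -285.5   90. ] console [-29.8 -78.4]
box [325.5 182. ] (0, 0, 128, 135) [ 526.2 -206.6   50. ] console [-6.3 -0.3]
```

Call:
{"name": "apply_moves", "arguments": {"increments": [0,1.2,0.2,4,-0.7,-0.2,-0.4,0,1.2,0.2,4,-0.7,-0.2,-0.4,0,0.8,0.1,4,0,0,0,0,0,0,4,0,0,0,0,0,0,4,0,0,0,0,0,0,2,0,0,0,0,0,0,0,0,0,0,0,0,0,0,0,0,0]}}

```text
time: 4.15
eef_pos: [468.8, -193.3, 158.8]
tcp_rot: [3.139, 0.004, -3.084]
ft_force: [0.1, 0.3, 0.7]
gripper_width: 42.8
```

```bash
python3 - <<'E'
from h import *
need(-55,0,130)
E
```

```text
shift [-0.77 -1.51  2.88] turn [0.14 0.24 1.5 ] now console [-63.3  14.9] z 158.8 t 4.15 F [0.1 0.3 0.7] w 42.8
```

Call:
{"name": "apply_moves", "arguments": {"increments": [0,-0.4,-0.75,0,0,0,0.8,0,-0.4,-0.75,0,0,0,0.7,0,0,0,0,0,0,0,0,0,0,2,0,0,0,0,0,0,2,0,0,0,0,0,0,1.5,0,0,0,0,0,0,0,0,0,0,0,0,0,0,0,0,0]}}

```text
time: 4.95
eef_pos: [489.0, -211.6, 111.4]
tcp_rot: [-3.14, 0.024, -3.111]
ft_force: [-0.2, 0.4, 0.3]
gripper_width: 42.4
```

```bash
python3 - <<'E'
from h import *
need(-55,0,88)
cv2.imwrite("pics/s1.png",cv2.resize(ctrl.camera("side")[120:250,200:380],None,fx=4,fy=4,interpolation=cv2.INTER_CUBIC))
E
```

```text
shift [1.19 0.41 2.31] turn [-0.07  1.38  0.  ] now console [-43.7  -4. ] z 111.4 t 4.95 F [-0.2  0.4  0.3] w 42.4
```

View pics/s1.png

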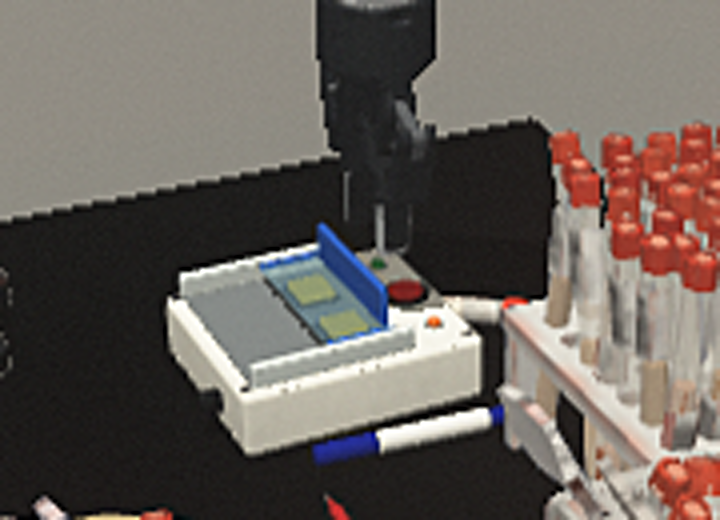

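The fingers hover in front of the bar at crop (380,230), clear of everything. I'll correct the drift and finish the descent.

Call:
{"name": "apply_moves", "arguments": {"increments": [0,0.6,0.2,0,0,0.7,0,0,0.6,0.2,0,0,0.7,0,0,0,0,0,0,0,0,0,0,0,0.8,0,0,0,0,0,0,0.8,0,0,0,0,0,0,0.6,0,0,0,0,0,0,0,0,0,0,0,0,0,0,0,0,0]}}

```text
time: 5.8
eef_pos: [477.0, -207.6, 89.1]
tcp_rot: [-3.141, 0.001, -3.11]
ft_force: [0.3, 0.5, -1.1]
gripper_width: 42.9
```

```bash
python3 - <<'E'
from h import *
need(-45,0,88)
E
```

```text
shift [-1.06 -0.03  0.11] turn [-0.06  0.05  0.04] now console [-55.6   0.3] z 89.1 t 5.8 F [ 0.3  0.5 -1.1] w 42.9
```

Call:
{"name": "apply_moves", "arguments": {"increments": [0,-0.7,0,0,0,0,0,0,-0.7,0,0,0,0,0,0,-0.7,0,0,0,0,0,0,-0.7,0,0,0,0,0,0,-0.7,0,0,0,0,0,0,-0.7,0,0,0,0,0,0,-0.7,0,0,0,0,0,0,-0.5,0,0,0,0,0]}}

```text
time: 6.6
eef_pos: [533.0, -205.9, 88.8]
tcp_rot: [3.141, -0.005, -3.11]
ft_force: [-2.1, 0.2, 1.5]
gripper_width: 42.7
```

```bash
python3 - <<'E'
from h import *
need(16,0,88)
E
```

```text
shift [-1.55 -0.03  0.07] turn [ 0.04 -0.27  0.05] now console [0.5 0.3] z 88.8 t 6.6 F [-2.1  0.2  1.5] w 42.7
```

Call:
{"name": "apply_moves", "arguments": {"increments": [0,-0.3,0,0,0,0,0,0,-0.3,0,0,0,0,0,0,-0.3,0,0,0,0,0,0,-0.2,0,0,0,0,0,0,-0.15,0,0,0,0,0,0,-0.15,0,0,0,0,0,0,-0.1,0,0,0,0,0,0,-0.1,0,0,0,0,0]}}

```text
time: 7.4
eef_pos: [548.8, -205.4, 88.5]
tcp_rot: [3.14, -0.008, -3.11]
ft_force: [-4.5, 0.7, 3.1]
gripper_width: 42.7
```

```bash
python3 - <<'E'
from h import *
need(16,0,88)
E
```

```text
shift [ 0.04 -0.03  0.05] turn [ 0.11 -0.48  0.05] now console [16.4  0.3] z 88.5 t 7.4 F [-4.5  0.7  3.1] w 42.7
```

Call:
{"name": "apply_moves", "arguments": {"increments": [0,-0.1,0,0,0,0,0,0,-0.1,0,0,0,0,0,0,-0.1,0,0,0,0,0,0,0,0,0,0,0,0,0,0,0,0,0,0,0,0,0,0,0,0,0,0,0,0,0,0,0,0,0,0,0,0,0,0,0,0]}}

```text
time: 8.2
eef_pos: [548.8, -205.3, 88.0]
tcp_rot: [3.137, -0.014, -3.111]
ft_force: [-3.3, 0.1, 2.1]
gripper_width: 42.8
```

```bash
python3 - <<'E'
from h import *
need(16,0,88)
E
```

```text
shift [ 0.03 -0.04 -0.  ] turn [ 0.24 -0.8  -0.02] now console [16.3  0.4] z 88.0 t 8.2 F [-3.3  0.1  2.1] w 42.8
```

Call:
{"name": "apply_moves", "arguments": {"increments": [0,-0.4,0,0,0,0,0,0,-0.4,0,0,0,0,0,0,-0.4,0,0,0,0,0,0,0,0,0,0,0,0,0,0.4,0,0,0,-0.4,0,0,0.6,0,0,0,-0.4,0,0,0.8,0,0,0,0,0,0,0,0,0,0,0,0]}}

```text
time: 9.0
eef_pos: [534.3, -205.9, 87.4]
tcp_rot: [3.133, -0.014, -3.112]
ft_force: [0.5, -0.2, -0.4]
gripper_width: 42.9
```

```bash
python3 - <<'E'
from h import *
need(-5,0,88)
c=ctrl.get_calibration("wrist");im=ctrl.camera("wrist");print(c)
cv2.imwrite("pics/w2.png",im)
cv2.imwrite("pics/s2.png",cv2.resize(ctrl.camera("side")[120:250,200:380],None,fx=4,fy=4,interpolation=cv2.INTER_CUBIC))
E
```

```text
shift [ 0.69 -0.03 -0.05] turn [ 0.52 -0.79 -0.08] now console [1.8 0.3] z 87.4 t 9.0 F [ 0.5 -0.2 -0.4] w 42.9
{'fx': 347.6263408169572, 'fy': 347.6263408169572, 'cx': 317.6788223428798, 'cy': 199.56918593336994, 'xyz': array([ 469.62692984, -208.18389669,  214.49186964]), 'attitude': array([ 2.89266918, -0.00890086,  1.60010179])}
```

View pics/s2.png

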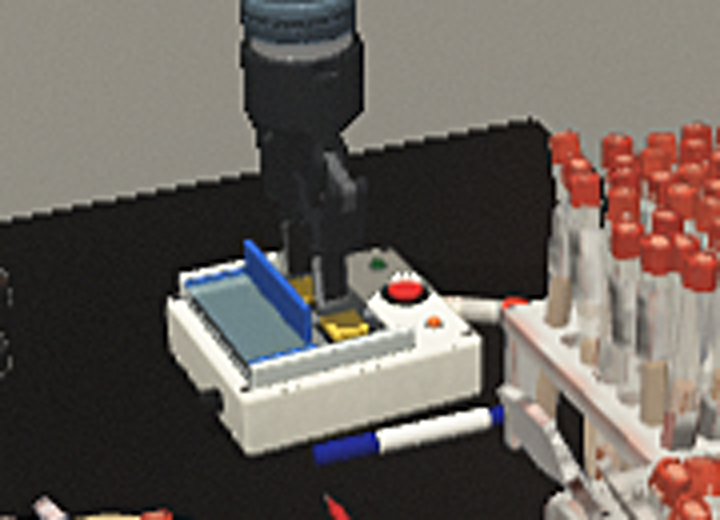

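View pics/w2.png

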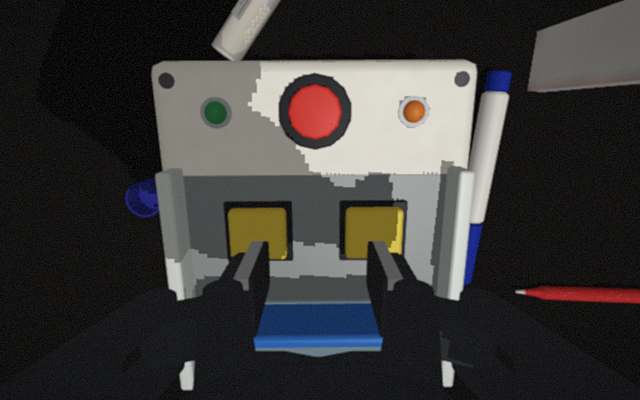

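The side view shows the guard fully back at crop (250,300). In the wrist view the keys at (258,233) and (375,233) are uncovered, and the finger tips sit over their inner halves. I'll move to x=-5 and level the tool. The finger centres work out at about ±26, so I'll open slightly to land on the key centres.

Call:
{"name": "apply_moves", "arguments": {"increments": [-0.08,0.35,0,0,0.25,-0.4,0,-0.08,0.35,0,0,0.25,-0.4,0,-0.08,0,0,0,0,0,0,-0.08,0,0,0.3,0,0,0,-0.08,0,0,0.3,0,0,0,-0.08,0,0,0,0,0,0,-0.08,0,0,0,0,0,0,-0.08,0,0,0,0,0,0]}}

```text
time: 9.9
eef_pos: [529.3, -205.5, 81.2]
tcp_rot: [-3.14, 0.004, -3.11]
ft_force: [0.1, 0.3, 0.2]
gripper_width: 45.9
```

```bash
python3 - <<'E'
from h import *
need(-5,0,78)
E
```

```text
shift [ 0.19 -0.08  0.32] turn [-0.07  0.23  0.04] now console [-3.1  0.8] z 81.2 t 9.9 F [0.1 0.3 0.2] w 45.9
```

Call:
{"name": "apply_moves", "arguments": {"increments": [-0.08,0.2,-0.05,0.2,0,0,0,-0.08,0,0,0.2,0,0,0,-0.08,0,0,0.2,0,0,0,-0.08,0,0,0.2,0,0,0,-0.08,0,0,0.2,0,0,0,-0.08,0,0,0.2,0,0,0,-0.08,0,0,0.2,0,0,0,-0.08,0,0,0.2,0,0,0]}}

```text
time: 10.7
eef_pos: [527.6, -206.4, 67.2]
tcp_rot: [3.139, 0.004, -3.11]
ft_force: [-2.6, 1.7, 9.6]
gripper_width: 46.1
```

```bash
python3 - <<'E'
from h import *
need(-5,0,65); print(ctrl.get_state()['wrist_torque'].round(2))
E
```

```text
shift [0.01 0.   0.22] turn [0.12 0.21 0.03] now console [-4.9 -0.1] z 67.2 t 10.7 F [-2.6  1.7  9.6] w 46.1
[0.38 0.72 0.  ]
```

Call:
{"name": "apply_moves", "arguments": {"increments": [-0.08,0,0,0.2,0,0,0,-0.08,0,0,0.2,0,0,0,-0.08,0,0,0.2,0,0,0,-0.08,0,0,0.2,0,0,0,-0.08,0,0,0.2,0,0,0,-0.08,0,0,0.2,0,0,0,-0.08,0,0,0.2,0,0,0,-0.08,0,0,0.2,0,0,0]}}

```text
time: 11.5
eef_pos: [527.7, -206.7, 66.2]
tcp_rot: [3.121, 0.001, -3.111]
ft_force: [-5.1, 2.1, 15.6]
gripper_width: 45.8
```

```bash
python3 - <<'E'
from h import *
need(-5,0,65); print(ctrl.get_state()['wrist_torque'].round(2))
E
```

```text
shift [0.02 0.03 0.12] turn [ 1.19  0.08 -0.01] now console [-4.8 -0.4] z 66.2 t 11.5 F [-5.1  2.1 15.6] w 45.8
[0.57 1.12 0.02]
```

Call:
{"name": "apply_moves", "arguments": {"increments": [-0.08,0,0,0.25,0.8,0,0,-0.08,0,0,0.25,0.8,0,0,-0.08,0,0,0.25,0.8,0,0,-0.08,0,0,0.25,0.8,0,0,-0.08,0,0,0.25,0.8,0,0,-0.08,0,0,0.25,0.8,0,0,-0.08,0,0,0.25,0.8,0,0,-0.08,0,0,0.25,0.8,0,0]}}

```text
time: 12.3
eef_pos: [527.8, -205.6, 67.1]
tcp_rot: [-3.078, -0.003, -3.114]
ft_force: [-6.9, 3.9, 21.8]
gripper_width: 46.1
```

```bash
python3 - <<'E'
from h import *
need(-5,0,65); print(ctrl.get_state()['wrist_torque'].round(2))
cv2.imwrite("pics/s3.png",cv2.resize(ctrl.camera("side")[165:225,230:320],None,fx=8,fy=8,interpolation=cv2.INTER_CUBIC))
cv2.imwrite("pics/w3.png",ctrl.camera("wrist"))
E
```

```text
shift [ 0.03 -0.06  0.22] turn [-3.63 -0.17 -0.17] now console [-4.7  0.8] z 67.1 t 12.3 F [-6.9  3.9 21.8] w 46.1
[1.18 1.55 0.06]
```

View pics/w3.png

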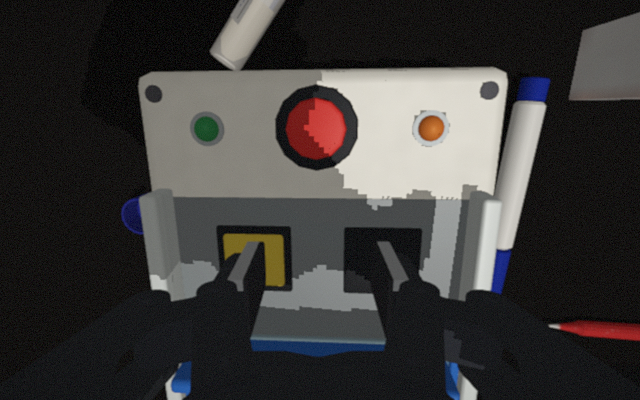

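The left key (image right) is fully down, but the right key at (252,262) is only partly down because I over-rolled. I'll roll back to level while pressing.

Call:
{"name": "apply_moves", "arguments": {"increments": [-0.08,0,0,0.2,-1,0,0,-0.08,0,0,0.2,-1,0,0,-0.08,0,0,0.2,-1,0,0,-0.08,0,0,0.2,-0.5,0,0,-0.08,0,0,0.2,0,0,0,-0.08,0,0,0.2,0,0,0,-0.08,0,0,0.2,0,0,0,-0.08,0,0,0.2,0,0,0]}}

```text
time: 13.2
eef_pos: [527.9, -206.7, 66.1]
tcp_rot: [3.125, -0.004, -3.112]
ft_force: [-4.7, 3.0, 15.2]
gripper_width: 45.8
```

```bash
python3 - <<'E'
from h import *
need(-5,0,65); print(ctrl.get_state()['wrist_torque'].round(2))
cv2.imwrite("pics/w4.png",ctrl.camera("wrist")[180:320,180:460].repeat(2,0).repeat(2,1))
E
```

```text
shift [0.03 0.04 0.11] turn [ 0.93 -0.25 -0.09] now console [-4.6 -0.4] z 66.1 t 13.2 F [-4.7  3.  15.2] w 45.8
[0.5  1.11 0.06]
```

View pics/w4.png

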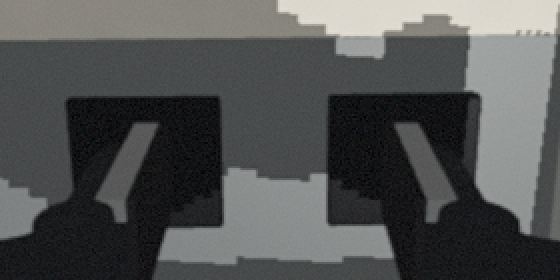

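Call:
{"name": "apply_moves", "arguments": {"increments": [-0.08,0,0,0.3,0.3,0,0,-0.08,0,0,0.4,0.3,0,0,-0.08,0,0,0.4,0.3,0,0,-0.08,0,0,0.4,0.2,0,0,-0.08,0,0,0.4,0.2,0,0,-0.08,0,0,0.4,0.2,0,0,-0.08,0,0,0.4,0.2,0,0,-0.08,0,0,0.4,0.2,0,0]}}

```text
time: 14.05
eef_pos: [528.1, -206.9, 65.8]
tcp_rot: [3.123, -0.008, -3.115]
ft_force: [-9.1, 5.4, 29.0]
gripper_width: 46.2
```

```bash
python3 - <<'E'
from h import *
need(-5,0,65); print(ctrl.get_state()['wrist_torque'].round(2))
E
```

```text
shift [0.06 0.05 0.08] turn [ 1.05 -0.44 -0.28] now console [-4.4 -0.5] z 65.8 t 14.05 F [-9.1  5.4 29. ] w 46.2
[ 0.85  2.1  -0.03]
```

Call:
{"name": "apply_moves", "arguments": {"increments": [-0.08,0,0,0.32,0.2,0,0,-0.08,0,0,0.32,0.2,0,0,-0.08,0,0,0.32,0.2,0,0,-0.08,0,0,0.32,0.2,0,0,-0.08,0,0,0.32,0.2,0,0,-0.08,0,0,0.32,0.2,0,0,-0.08,0,0,0.32,0.2,0,0,-0.08,0,0,0.32,0.2,0,0]}}

```text
time: 14.85
eef_pos: [528.1, -206.9, 66.0]
tcp_rot: [3.122, -0.01, -3.117]
ft_force: [-6.9, 4.6, 23.3]
gripper_width: 46.0
```

Call:
{"name": "apply_moves", "arguments": {"increments": [-0.08,0,0,0.32,0.2,0,0,-0.08,0,0,0.32,0.2,0,0,-0.08,0,0,0.32,0.2,0,0,-0.08,0,0,0.32,0.2,0,0,-0.08,0,0,0.32,0.2,0,0,-0.08,0,0,0.32,0.2,0,0,-0.08,0,0,0.32,0.2,0,0,-0.08,0,0,0.32,0.2,0,0]}}

```text
time: 15.65
eef_pos: [528.2, -206.9, 66.0]
tcp_rot: [3.122, -0.012, -3.118]
ft_force: [-7.2, 4.9, 22.7]
gripper_width: 46.5
```

```bash
python3 - <<'E'
from h import *
need(-5,0,65); print(ctrl.get_state()['wrist_torque'].round(2))
c=ctrl.get_calibration("wrist"); cv2.imwrite("pics/w5.png",ctrl.camera("wrist")[180:320,180:460].repeat(2,0).repeat(2,1)[...,:]*0+cv2.convertScaleAbs(ctrl.camera("wrist")[180:320,180:460].repeat(2,0).repeat(2,1),alpha=3))
E
```

```text
shift [0.07 0.05 0.1 ] turn [ 1.15 -0.68 -0.46] now console [-4.3 -0.5] z 66.0 t 15.65 F [-7.2  4.9 22.7] w 46.5
[0.74 1.65 0.01]
```

View pics/w5.png

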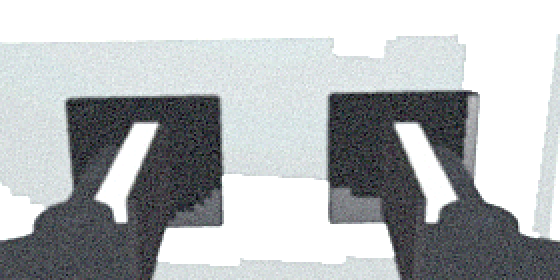

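No yellow shows in either well, and going from 15 to 29 N moved the tool only 0.3 mm, so both keys are on their stops. I'll hold once more, then lift.

Call:
{"name": "apply_moves", "arguments": {"increments": [-0.08,0,0,0.35,0.2,0,0,-0.08,0,0,0.35,0.2,0,0,-0.08,0,0,0.35,0.2,0,0,-0.08,0,0,0.35,0.2,0,0,-0.08,0,0,0.35,0.2,0,0,-0.08,0,0,0.35,0.2,0,0,-0.08,0,0,0.35,0.2,0,0,-0.08,0,0,0.35,0.2,0,0]}}

```text
time: 16.55
eef_pos: [528.3, -206.9, 66.0]
tcp_rot: [3.119, -0.014, -3.12]
ft_force: [-7.5, 4.7, 25.7]
gripper_width: 46.1
```

Call:
{"name": "apply_moves", "arguments": {"increments": [-0.08,0,0,0.32,0.2,0,0,-0.08,0,0,0.32,0.2,0,0,-0.08,0,0,-1,0,0,0,-0.08,0,0,-1.5,0,0,0,-0.08,0,0,-2,0,0,0,-0.08,0,0,-2,0,0,0,-0.08,0,0,0,0,0,0,-0.08,0,0,0,0,0,0]}}

```text
time: 17.35
eef_pos: [530.2, -209.0, 135.6]
tcp_rot: [3.119, -0.012, -3.121]
ft_force: [0.4, -0.1, -0.4]
gripper_width: 46.1
```

```bash
python3 - <<'E'
from h import *
need(55,0,140); cv2.imwrite("pics/w6.png",ctrl.camera("wrist"))
E
```

```text
shift [-5.73  0.34 -0.5 ] turn [ 1.3  -0.66 -0.6 ] now console [-2.3 -2.7] z 135.6 t 17.35 F [ 0.4 -0.1 -0.4] w 46.1
```

View pics/w6.png

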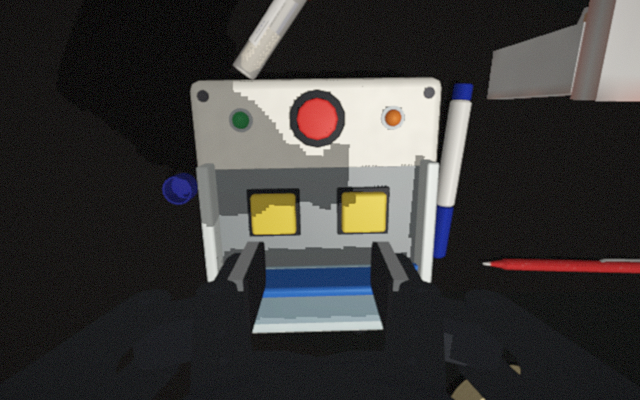

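Both keys are up again at (274,214) and (363,211), and the guard is still open. Next I'll go over and behind the bar.

Call:
{"name": "apply_moves", "arguments": {"increments": [0,-1.5,0.1,0,0.6,-0.3,-0.3,0,-1.5,0.1,0,0.7,-0.3,-0.3,0,-1.5,0.1,0,0,0,0,0,-1.2,0,0,0,0,0,0,0,0,0,0,0,0,0,0,0,0,0,0,0,0,0,0,0,0,0,0,0,0,0,0,0,0,0]}}

```text
time: 18.2
eef_pos: [591.6, -199.9, 128.2]
tcp_rot: [-3.14, -0.008, -3.104]
ft_force: [-0.5, 0.9, -0.7]
gripper_width: 42.4
```

```bash
python3 - <<'E'
from h import *
need(56,0,89)
E
```

```text
shift [ 0.3  -0.43  3.93] turn [-0.1  -0.46  0.37] now console [59.2  4.4] z 128.2 t 18.2 F [-0.5  0.9 -0.7] w 42.4
```

Call:
{"name": "apply_moves", "arguments": {"increments": [0,0,-0.4,0,0,-0.4,0.3,0,0,0,1,0,0,0,0,0,0,1,0,0,0,0,0,0,0.9,0,0,0,0,0,0,0.6,0,0,0,0,0,0,0,0,0,0,0,0,0,0,0,0,0,0,0,0,0,0,0,0]}}

```text
time: 19.0
eef_pos: [589.1, -205.0, 89.1]
tcp_rot: [-3.141, -0.003, -3.112]
ft_force: [-0.0, -0.6, -0.0]
gripper_width: 42.5
```

```bash
python3 - <<'E'
from h import *
need(-12,0,88)
E
```

```text
shift [6.86 0.04 0.13] turn [-0.04 -0.18 -0.11] now console [56.7 -0.5] z 89.1 t 19.0 F [-0.  -0.6 -0. ] w 42.5
```

Call:
{"name": "apply_moves", "arguments": {"increments": [0,0.8,0,0,0,0,0,0,0.8,0,0,0,0,0,0,0.8,0,0,0,0,0,0,0.8,0,0,0,0,0,0,0.8,0,0,0,0,0,0,0.8,0,0,0,0,0,0,0.6,0,0,0,0,0,0,0.4,0,0,0,0,0]}}

```text
time: 19.8
eef_pos: [530.6, -206.4, 91.2]
tcp_rot: [-3.139, 0.007, -3.111]
ft_force: [2.7, 0.7, -1.2]
gripper_width: 42.9
```

```bash
python3 - <<'E'
from h import *
need(-12,0,88)
E
```

```text
shift [1.01 0.02 0.31] turn [-0.13  0.39  0.  ] now console [-1.9 -0.1] z 91.2 t 19.8 F [ 2.7  0.7 -1.2] w 42.9
```

Call:
{"name": "apply_moves", "arguments": {"increments": [0,0.3,0,0.1,0,0,0,0,0.3,0,0.05,0,0,0,0,0.3,0,0.05,0,0,0,0,0.3,0,0,0,0,0,0,0.3,0,0,0,0,0,0,0.3,0,0,0,0,0,0,0.3,0,0,0,0,0,0,0.3,0,0,0,0,0]}}

```text
time: 20.6
eef_pos: [520.5, -206.7, 91.5]
tcp_rot: [-3.129, 0.036, -3.105]
ft_force: [7.2, -0.4, -5.1]
gripper_width: 42.9
```

```bash
python3 - <<'E'
from h import *
need(-12,0,88)
E
```

```text
shift [0.01 0.01 0.35] turn [-0.71  2.09  0.29] now console [-12.   -0.1] z 91.5 t 20.6 F [ 7.2 -0.4 -5.1] w 42.9
```

Call:
{"name": "apply_moves", "arguments": {"increments": [0,0.3,0,0,0.2,0.7,0,0,0.4,0,0,0.2,0.7,0,0,0.4,0,0,0.2,0.7,0,0,0.4,0,0,0.2,0.5,0,0,0.4,0,0,0,0.2,0,0,0.4,0,0,0,0,0,0,0.4,0,0,0,0,0,0,0.4,0,0,0,0,0]}}

```text
time: 21.4
eef_pos: [520.3, -206.6, 94.4]
tcp_rot: [-3.091, 0.047, -3.1]
ft_force: [9.2, -0.8, -5.7]
gripper_width: 42.7
```

```bash
python3 - <<'E'
from h import *
need(-12,0,88)
E
```

```text
shift [0.01 0.03 0.64] turn [-2.87  2.69  0.54] now console [-12.2   0. ] z 94.4 t 21.4 F [ 9.2 -0.8 -5.7] w 42.7
```

It's firmly on the stop at the predicted x=-12. I'll back off and rise.

Call:
{"name": "apply_moves", "arguments": {"increments": [0,-0.6,0,0,0,0,0,0,-0.6,0,0,0,0,0,0,-0.4,0,-0.3,0,0,0,0,0,0,-3,0,0,0,0,0,0,-4,0,0,0,0,0,0,-4,0,0,0,0,0,0,-4,0,0,0,0,0,0,0,0,0,0,0]}}

```text
invalid input
```

```bash
python3 - <<'E'
from h import *
need(-12,0,250)
c=ctrl.get_calibration("wrist"); im=ctrl.camera("wrist"); cv2.imwrite("pics/w7.png",im)
a=im.astype(int); b,g,r=a[...,0],a[...,1],a[...,2]
loc=lambda u,v,z: R.from_euler('z',-YAW).apply(np.r_[ray(c,u,v,z)[:2]-C,0])[:2].round(1)
k=big((r>130)&(g<80)&(b<80),3)
for q in k: print('red',cv2.minEnclosingCircle(q),loc(*cv2.minEnclosingCircle(q)[0],56))
for q in big((b>110)&(b-r>80),4):
    x,y,w,h=cv2.boundingRect(q); print('blue',x,y,w,h,loc(x+w/2,y,90),loc(x+w/2,y+h,90))
E
```

```text
shift [ -0.74  -0.78 -15.52] turn [-2.87  2.69  0.54] now console [-12.2   0. ] z 94.4 t 21.4 F [ 9.2 -0.8 -5.7] w 42.7
red ((323.0, 136.0), 25.23895835876465) [-63.6   0.8]
red ((583.5, 310.0), 56.07371139526367) [ 24.  137.3]
red ((414.5, 136.0), 8.321758270263672) [-64.2  42.4]
blue 190 214 263 84 [-37.9   1.8] [-0.1  2.2]
blue 463 240 23 49 [-28.7  61.6] [-6.9 64.7]
blue 196 242 13 48 [-24.4 -46.6] [ -1.9 -48.8]
blue 503 91 20 20 [-84.2  66.5] [-77.6  67.7]
```

View pics/w7.png

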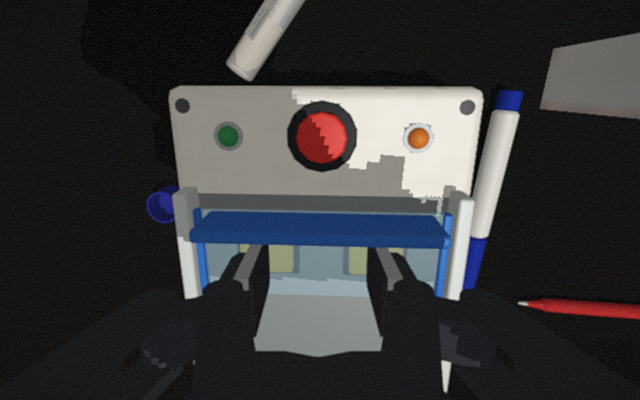

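The row count was off by one value, so the move was refused. The view shows the bar at the front (y≈230) with the plate over the keys. I'll resend the retreat.

Call:
{"name": "apply_moves", "arguments": {"increments": [0,-0.6,0,0,0,0,0,0,-0.6,0,0,0,0,0,0,-0.4,0,-0.3,0,0,0,0,0,0,-3,0,0,0,0,0,0,-4,0,0,0,0,0,0,-4,0,0,0,0,0,0,-4,0,0,0,0,0,0,0,0,0,0]}}

```text
time: 22.25
eef_pos: [522.5, -199.6, 248.4]
tcp_rot: [-3.093, 0.024, -3.105]
ft_force: [1.2, -0.4, 0.3]
gripper_width: 42.7
```

```bash
python3 - <<'E'
from h import *
need(-12,0,250)
c=ctrl.get_calibration("wrist"); im=ctrl.camera("wrist"); cv2.imwrite("pics/w8.png",im)
a=im.astype(int); b,g,r=a[...,0],a[...,1],a[...,2]
loc=lambda u,v,z: R.from_euler('z',-YAW).apply(np.r_[ray(c,u,v,z)[:2]-C,0])[:2].round(1)
for q in big((r>130)&(g<80)&(b<80),1): print('red',loc(*cv2.minEnclosingCircle(q)[0],56))
for q in big((b>110)&(b-r>80),3):
    x,y,w,h=cv2.boundingRect(q); print('blue',x,y,w,h,loc(x+w/2,y,90),loc(x+w/2,y+h,90))
E
```

```text
shift [ 0.23 -0.7  -0.13] turn [-2.76  1.37  0.29] now console [-9.7  6.9] z 248.4 t 22.25 F [ 1.2 -0.4  0.3] w 42.7
red [ 39.4 183.4]
blue 253 155 136 50 [-33.8   2.6] [9.  2.9]
blue 403 180 16 37 [-14.  77.] [18.2 79.6]
blue 221 153 15 17 [-34.5 -74. ] [-20.2 -75. ]
```

```bash
python3 - <<'E'
from h import *
c=ctrl.get_calibration("wrist"); im=cv2.imread("pics/w8.png")
print(c['xyz'])
for z,x in [(63,-29),(90,-29),(90,-23),(63,-23)]:
    p=np.r_[C+R.from_euler('z',YAW).as_matrix()[:2,:2]@[x,0],z]
    d=R.from_euler('xyz',c['attitude']).inv().apply(p-c['xyz']); print(x,z,(c['fx']*d[0]/d[2]+c['cx']).round(1),(c['fy']*d[1]/d[2]+c['cy']).round(1))
for v in range(145,185): print(v,im[v,320],end=' ')
E
```

```text
[ 451.83306261 -194.56150761  370.55784171]
-29 63 317.7 158.6
-29 90 316.2 164.0
-23 90 316.2 171.2
-23 63 317.7 165.2
145 [175 184 187] 146 [155 163 166] 147 [151 160 163] 148 [127 133 133] 149 [102 104 101] 150 [97 97 92] 151 [95 95 91] 152 [99 99 97] 153 [95 98 94] 154 [106 101  92] 155 [122  89  68] 156 [120  70  36] 157 [119  66  33] 158 [117  64  32] 159 [127  68  29] 160 [165  95  46] 161 [190 117  57] 162 [207 131  69] 163 [212 135  72] 164 [210 132  67] 165 [205 125  62] 166 [190 131  89] 167 [170 154 132] 168 [167 164 145] 169 [170 164 144] 170 [168 163 143] 171 [172 166 146] 172 [170 164 145] 173 [170 165 146] 174 [171 164 144] 175 [170 163 144] 176 [170 164 145] 177 [169 163 144] 178 [169 163 143] 179 [170 164 145] 180 [170 165 145] 181 [169 162 143] 182 [170 164 145] 183 [170 164 145] 184 [170 165 144]
```

```bash
python3 - <<'E'
from h import *
c=ctrl.get_calibration("wrist"); im=ctrl.camera("wrist"); a=im.astype(int); b,g,r=a[...,0],a[...,1],a[...,2]
p=np.r_[C+R.from_euler('z',YAW).as_matrix()[:2,:2]@[-62,0],56]
d=R.from_euler('xyz',c['attitude']).inv().apply(p-c['xyz']); e=np.array([c['fx']*d[0]/d[2]+c['cx'],c['fy']*d[1]/d[2]+c['cy']]); print('stop expected',e)
for q in big((r>110)&(g<80)&(b<80),8):
    m=cv2.minEnclosingCircle(q); 
    if abs(np.array(m[0])-e).max()<30: print('stop seen',m)
print([v for v in range(140,185) if a[v,320,0]-a[v,320,2]>50])
s=ctrl.camera("side"); old=cv2.imread("pics/side0.png")
def bar(i):
    i=i[160:240,230:340].astype(int); q=big((i[...,0]>110)&(i[...,0]-i[...,2]>80))[0]; return cv2.boundingRect(q)
print(bar(old),bar(s))
E
```

```text
stop expected [318.28872929 120.21280382]
stop seen ((318.97235107421875, 118.82488250732422), 13.727502822875977)
[159, 160, 161, 162, 163, 164, 165, 166, 167, 168, 169, 170]
(50, 16, 17, 27) (51, 16, 18, 28)
```

With the arm settled, the bar spans rows 159–170 against 158.6–171.2 expected for fully shut. The red key is where expected too, so I'm handing in.

```bash
python3 - <<'E'
from workcell import ctrl
print(ctrl.job_done(), ctrl.get_state()['time'])
E
```

```text
the job is handed in; nothing more can be done
the job is handed in; nothing more can be done
```

The interlock reset is done and handed in, at about 22 s by the robot's clock. I pushed the guard open to its stop, pressed both yellow keys together, held them about 3.5 s and let them up. Then I pushed the guard shut and drew the arm clear.

**Last checks:**
- **Guard:** it stopped where expected at both ends. In the last wrist image the bar spans rows 159–170, against 158.6–171.2 predicted for fully shut.
- **Keys:** at full press no yellow showed in either well, and raising the force from 15 to 29 N moved the tool only 0.3 mm. Both looked fully up before I shut the guard.
- **Surroundings:** the red stop key is in its expected place, and I never went near it. I did not measure the loose items again at the end, but they looked untouched in the last pictures I viewed.
- **Forces:** the highest wrist force I read was about 31 N, while pressing the keys.

**What went wrong:**
- **Uneven first press:** I over-rolled the tool by 3.6° for about a second. The left key was fully down while the right was only partly down. Both were down together before the counted hold began, and the tool stayed about 1.2° off level during it.
- **Refused move:** one move was refused because a row was a value short. I sent it again.
- **Misleading first check:** the first check of the closed bar was off by about 4 pixels because the arm was still settling. The repeat agreed.
- **Unviewed pictures:** I had reached the picture limit, so the last two checks were done by numbers only.

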